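# Boxes of marbles through the hutch flap, then shut the lapped doors

### The job

Put all the boxes of marbles away in the grey hutch: swing both its doors wide open, set each box on the ledge and push it in through the sprung flap until it has dropped inside and the flap has swung shut behind it. Only when all the boxes are in, shut the doors fully, first the left leaf with the rebated edge while the right one still stands open, and last the right leaf with the flange, so that its lip laps over the other. Leave everything else on the table where it stands.

Things in the scene. Friction and masses are not known exactly. Their poses are not given: they have to be found in the camera images.
- hutch: Fixed grey plastic drop-in hutch, 300 mm wide (its y), 460 mm deep, 216 mm high with a clear roof; its place and yaw vary. Origin at table level, mid-width, in the plane of the front wall that holds the flap; its x points into the hutch, away from the robot, y to the robot's left, z up. Mm in this frame are quoted as 'hutch frame'.
- ledge (a point): Middle of the flat top of the solid loading ledge in front of the flap, 130 mm above the table; ledge 140 mm deep (hutch frame x -140 to 0), 300 mm wide, open above. Axes as the hutch.
- gate (a point): Middle of the sill of the flap opening: hutch frame 0, 0, 130. Front wall 10 mm thick (x 0 to 10); opening 252 mm wide, 73 mm high (z 130 to 203), lintel above it up to z = 216. Past x = 0 the floor falls away down a slick 60 degree slide: a box pushed until over half its length is past the front wall tips over the edge and drops into the bay.
- bay (a point): Middle of the slick floor of the closed bay behind the flap, which slopes gently away from the flap, from 50 mm above the table at the foot of the slide (hutch frame x = 45) to 8 mm at the back wall (x = 312); 284 mm wide. Seen through the clear roof.
- flap (a joint): Top-hung sprung aluminium flap, 246 wide, 68 high, 4 mm thick, filling the hutch's opening; hinge along the hutch's y at hutch frame x = 6, z = 201 mm. 0 = hanging shut, grows to 1.4 rad as its lower edge swings into the hutch (+x); it swings only inwards, and a spring and its weight (under 2 N at the lower edge) shut it.
- rebated (a joint): Left door leaf (hinge at +y), with the rebated edge. 0 = shut over the flap, grows as it swings towards the robot, to 1.9 rad; starts ajar 0.5 to 0.9; friction 0.03 N m, stays put. 147 wide, 12 thick, 76 mm high (z 137 to 213), top edge free; its last 14 mm are cut back from the front to 6 mm (the rebate). Knob, 18 mm across, 24 mm out of the outer face, 118 mm from the hinge, half-way up.
- flanged (a joint): Right door leaf (hinge at -y), with the flange. Angles, start, friction, height, thickness and knob as the left leaf; 145 mm wide, plus a lip 8 mm thick along the front of its free edge, which reaches 13 mm farther and laps over the rebate of the left leaf. If this leaf is shut first, its lip bars the left one.
- rebated_hinge (a point): Point on the left leaf's hinge line, in the plane of the leaf's inner face, half-way up the leaf (hutch frame -4, 147, 175 mm).
- flanged_hinge (a point): Point on the right leaf's hinge line, in the plane of the leaf's inner face, half-way up the leaf (hutch frame -4, -147, 175 mm).
- rebated_edge (a point): Point at the free edge of the left leaf, 145 mm from its hinge, half-way up, mid-thickness.
- flanged_edge (a point): Point at the free edge of the right leaf, 145 mm from its hinge, half-way up, mid-thickness.
- box1_center (a point): Centre of a closed box of marbles: blue plastic tray with a clear lid, 70 mm long (its x), 48 mm wide (y), 30 mm high (z), 120 to 240 g, loose; starts flat on the table left or right of the hutch. Two to four such boxes are present; None from the start means absent. Sturdy: it may drop into the bay.
- box2_center (a point): Centre of a closed box of marbles: blue plastic tray with a clear lid, 70 mm long (its x), 48 mm wide (y), 30 mm high (z), 120 to 240 g, loose; starts flat on the table left or right of the hutch. Two to four such boxes are present; None from the start means absent. Sturdy: it may drop into the bay.
- box3_center (a point): Centre of a closed box of marbles: blue plastic tray with a clear lid, 70 mm long (its x), 48 mm wide (y), 30 mm high (z), 120 to 240 g, loose; starts flat on the table left or right of the hutch. Two to four such boxes are present; None from the start means absent. Sturdy: it may drop into the bay.
- box4_center (a point): Centre of a closed box of marbles: blue plastic tray with a clear lid, 70 mm long (its x), 48 mm wide (y), 30 mm high (z), 120 to 240 g, loose; starts flat on the table left or right of the hutch. Two to four such boxes are present; None from the start means absent. Sturdy: it may drop into the bay.
- tape: Cardboard roll lying flat, 90 mm across, 24 mm high; sizes in mm, loose, not part of the job, to be left where it is; the point is the middle of its underside
- tin: Round steel tin, 84 mm across, 40 mm high; sizes in mm, loose, not part of the job, to be left where it is; the point is the middle of its underside
- glue: White glue bottle, 56 mm across, 140 mm tall; sizes in mm, loose, not part of the job, to be left where it is; the point is the middle of its underside
- pencils: Black pencil pot, 76 mm across, 100 mm tall, pencils to 165 mm; sizes in mm, loose, not part of the job, to be left where it is; the point is the middle of its underside
Things that resemble listed ones, but are neither listed nor needed, are in the scene too. What is shaped like the part that bears box3_center but pink or purple is not meant.

How it is judged (in metres and radians):
On the way, in this order (a step that is already met when the one before it is completed fails the run):
1. both doors stand wide open (each beyond 1.2 rad) (value of joint each of rebated, flanged above 1.2 rad), for 0.2 s.
2. all boxes have dropped into the bay and the flap has swung shut behind them (x of box1_center in the frame of hutch between 0.02 and 0.32 m and z of each of box1_center, box2_center, box3_center, box4_center in the frame of hutch below 0.125 m and y of box1_center in the frame of hutch between -0.15 and 0.15 m and x of box2_center in the frame of hutch between 0.02 and 0.32 m and y of box2_center in the frame of hutch between -0.15 and 0.15 m and x of box3_center in the frame of hutch between 0.02 and 0.32 m and y of box3_center in the frame of hutch between -0.15 and 0.15 m and x of box4_center in the frame of hutch between 0.02 and 0.32 m and y of box4_center in the frame of hutch between -0.15 and 0.15 m and value of joint flap below 0.1 rad), for 0.2 s.
3. the rebated left leaf is shut while the flanged right leaf is still open (beyond 0.25 rad) (value of joint rebated below 0.05 rad and value of joint flanged above 0.25 rad), for 0.2 s.
4. the flanged right leaf is shut over it (value of joint each of rebated, flanged below 0.06 rad), for 0.2 s.
At the end, for the whole second after the job is handed in: Every box present lies at rest in the bay behind the flap (its centre at least 20 mm behind the front wall and below the ledge), the flap hangs shut (under 0.1 rad) and both doors are shut (under 0.06 rad), the right one lapped over the left (all of step 2 and all of step 4 and linear speed of each of box1, box2, box3, box4 below 0.05 m/s); the robot touches nothing.
It fails at once if the tape on the table is shifted by more than 50 mm or tipped over (distance of tape from where it was at the start of the episode above 0.05 m or angle between tape's own z axis and vertical above 0.6 rad).
It fails at once if the tin on the table is shifted by more than 50 mm or tipped over (distance of tin from where it was at the start of the episode above 0.05 m or angle between tin's own z axis and vertical above 0.6 rad).
It fails at once if the glue on the table is shifted by more than 50 mm or tipped over (distance of glue from where it was at the start of the episode above 0.05 m or angle between glue's own z axis and vertical above 0.6 rad).
It fails at once if the pencils on the table is shifted by more than 50 mm or tipped over (distance of pencils from where it was at the start of the episode above 0.05 m or angle between pencils's own z axis and vertical above 0.6 rad).
Of box1, box2, box3, box4 only 2 to 4 are there at a start; the rules pass over those that are not, and their reading is None.
At some moment in a run one of box1, box2, box3, box4 may be knocked a few centimetres aside while the robot is not near it.
Once in a run the grip may slacken for a moment while it holds something.
It also fails if it takes over 210 s, if anything falls off the work surface, if the arm or the gripper's body presses on something with over 40 N, if the wrist force passes 120 N, or if a joint passes its speed limit or range.

### The arm

A 7-joint arm with a two-finger parallel gripper is mounted at the origin on the work surface. World frame = base frame: x ahead of the robot, y to its left, z up, the work surface at z = 0. Lengths are in m, angles in degrees, forces in N, time in s.
With the tool pointing down it reaches from about 0.4 to 0.85 m from the base axis. Payload 6.9 kg.
Tool frame: the origin (TCP) lies midway between the tips of the shut fingers; the grasp point (between the pads) lies 19 mm behind it (arm.hold_point_z is the distance from the TCP to the grasp point, in m); z points along the fingers, y is the line along which they close (so a half turn about z gives the same grasp; the last joint's range is limited). The gripper opens to 85 mm and grips with 20 to 120 N. Pads are 22 mm wide; open, the fingers measure 114 mm over their backs; the gripper's body (76 mm by 85 mm) begins 54 mm behind the grasp point. The pads swing forward as they close: fully open they stand 13 mm farther back than shut.
Start: joints at [79.612, 29.078, -13.613, 85.955, 7.202, 65.827, -8.869], TCP at [0.177, -0.599, 0.231] pointing down, gripper open.
Joint ranges: [-176.47, 176.47], [-13.61, 117.27], [-81.72, 77.17], [0.22, 143.17], [-87.28, 267.28], [10, 112.55], [-165.47, 165.47]. Speed limits (degrees/s): [136.94, 136.94, 180, 180, 180, 180, 180].

### API

Orientations are given as [roll, pitch, yaw] about the fixed x, y, z axes, in that order (R = Rz(yaw) Ry(pitch) Rx(roll)).
In Python, from plant import arm, cams, nets gives the robot as it stands. The module is installed in compiled form; this text tells all that it offers.
- The arm moves only by the tool carry_out, never from a script. Its argument "motion" is a list of rows, each an object of numbers: "dx", "dy", "dz": the shift along the world's x, y, z in cm; "wx", "wy", "wz": the turn, a rotation vector about the world's x, y, z in rad; "grip": the finger opening in cm, from 0 to 8.54. In form: [{"dx": .., "dy": .., "dz": .., "wx": .., "wy": .., "wz": .., "grip": ..}, ...]. A call has 1 to 12 rows; each row shifts and turns the commanded pose from where the row before left it; what a row does not reach is not made up. A row lasts 1/8 s, in which the tool goes at most 62.5 mm and 10.7 degrees, less where a joint would pass 70% of its speed; a pose out of reach is approached as far as the arm can. A call with a gripper value outside its range is refused whole. The fingers move at their own pace and stop on an object; "newtons" is the grip in N (left out, the last holds). Time passes only in rows, so rows that do not move let the fingers close. It gives the time, the measured TCP pose, the force, the opening and the grip force at its end, in the units of the state.
- arm.sense(): the state, without advancing time (a new reading comes with each control period).
- cams.camera(name): name is "scene" or "top" or "wrist"; returns the picture (420x560x3 uint8, red, green, blue); there is no depth.
- cams.camera_model(name): a dict with "fx", "fy", "cx", "cy" (pixels), "pose" (4x4, takes a point from camera to world coordinates). Camera axes: x right, y up, looking along -z (the intrinsics and any distortion apply to the point x, -y, -z); pixel columns grow to the right and rows downward; lengths in m; the calibration is good to about 2 mm. A picture is of the moment at which its call begins: read the wrist's pose just before it. camera_model takes no time and is no camera call; for the wrist camera it gives the pose at the moment of the call.
- arm.close_job(): hands the job in; it is judged then, once.
Trained networks look in the newest picture that a camera, given by its name, has taken for a name from the list of things; names that differ only in an ending like _2 or _b are one class to them, and where a whole thing is asked for, a point or a joint stands for the part that bears it (a point fixed in the world has none). Each returns a list of dicts, best first, with "conf" (0 to 1); they miss things now and then, are a little off and sometimes report something else, mostly with a low value. They report only what shows in the picture. A call takes as long as a camera call. They do not tell look-alikes from the thing itself.
- nets.masks_of(camera, target): "region" (420x560 bool, what is visible of it) and "uv" ([column, row] in pixels, amid what is visible of it).
The state is a dict: "time_s": time; "joints": joint angles; "joint_velocities": joint speeds; "effort": joint torques, N m; "ee_pos": TCP position; "ee_rot": TCP orientation; "wrist_force": force on the tool from outside, world axes, zero at the start; "wrist_torque": the same for the moment, N m; "finger_gap": opening from 0.0 (shut) to 1.0 (fully open); "grasp_force": force on a finger pad.
Only numpy, scipy, OpenCV 4.12 (cv2) and the standard library are available. Lean on these libraries where they do the work, as an engineer would, in place of code of your own. Each camera call takes 0.05 s, during which the arm holds its last target. There are 200 camera calls.

## Working session

There is one attempt and no reset: what is moved stays moved. The work goes in short steps, Python scripts to look and compute and a tool call to move; the robot and the scene stay as the last step left them, time stands still between calls to the robot, and variables do not carry over. Pictures are saved under pics/ and viewed, at most 14 in all, crops included, and the job is handed in when it is done.

Besides the shell and the picture viewer there is one more tool, called after "Request:" by a JSON object that holds its "api" and its "payload". carry_out: Moves the arm, as the interface text tells. Its arguments: {"type":"object","properties":{"motion":{"type":"array","items":{"type":"object","properties":{"dx":{"type":"number"},"dy":{"type":"number"},"dz":{"type":"number"},"wx":{"type":"number"},"wy":{"type":"number"},"wz":{"type":"number"},"grip":{"type":"number"}}}},"newtons":{"type":"number"}},"required":["motion"]}

```bash
mkdir -p pics; cat > h.py <<'E'
import numpy as np, cv2
from plant import arm, cams, nets
def snap(n,f=None):
    im=cams.camera(n)
    if f: cv2.imwrite('pics/'+f,im[:,:,::-1])
    return im
def ray(n,uv):
    m=cams.camera_model(n);P=np.array(m['pose'])
    d=P[:3,:3]@np.array([(uv[0]-m['cx'])/m['fx'],-(uv[1]-m['cy'])/m['fy'],-1])
    return P[:3,3],d
def at(n,uv,z):
    o,d=ray(n,uv);return o+d*(z-o[2])/d[2]
def px(n,p):
    m=cams.camera_model(n);P=np.array(m['pose']);q=P[:3,:3].T@(np.array(p)-P[:3,3])
    return np.array([m['cx']+m['fx']*q[0]/-q[2],m['cy']-m['fy']*q[1]/-q[2]])
E
python3 - <<'E'
from h import *
a=snap('scene');b=snap('top')
cv2.imwrite('pics/a.png',cv2.resize(a,(800,600))[:,:,::-1]);cv2.imwrite('pics/b.png',cv2.resize(b,(800,600))[:,:,::-1])
print({k:v for k,v in cams.camera_model('top').items()});print(cams.camera_model('scene'))
for t in ['hutch','box1_center','tape','tin','glue','pencils','rebated','flanged']:
    for r in nets.masks_of('top',t): print(t,round(r['conf'],2),np.round(r['uv']),r['region'].sum(),np.round(at('top',r['uv'],.03),3))
E
```

```text
{'fx': 522.9075087273262, 'fy': 522.9075087273262, 'cx': 279.32883381440155, 'cy': 217.97731113644525, 'pose': array([[-0.01341968,  0.99309374, -0.11655358,  0.40721491],
       [-0.99972995, -0.01553747, -0.0172806 , -0.01615553],
       [-0.0189722 ,  0.11629021,  0.99303406,  1.77225355],
       [ 0.        ,  0.        ,  0.        ,  1.        ]])}
{'fx': 513.4149274762864, 'fy': 513.4149274762864, 'cx': 287.9382045333266, 'cy': 212.26232309080225, 'pose': array([[-0.79725694, -0.33683588,  0.50092211,  1.38481913],
       [ 0.60352944, -0.46068294,  0.65078679,  0.98417371],
       [ 0.01155793,  0.82116552,  0.57057305,  1.03470057],
       [ 0.        ,  0.        ,  0.        ,  1.        ]])}
hutch 0.61 [287. 192.] 14873 [ 0.698 -0.012  0.03 ]
box1_center 0.78 [403. 269.] 327 [ 0.435 -0.393  0.03 ]
tape 0.87 [117. 248.] 413 [0.52  0.561 0.03 ]
tape 0.24 [308. 253.] 239 [ 0.494 -0.08   0.03 ]
tin 0.64 [441. 251.] 586 [ 0.492 -0.519  0.03 ]
glue 0.63 [370. 170.] 299 [ 0.77  -0.293  0.03 ]
pencils 0.82 [192. 187.] 573 [0.721 0.309 0.03 ]
rebated 0.65 [250. 244.] 225 [0.527 0.114 0.03 ]
flanged 0.68 [314. 247.] 245 [ 0.514 -0.099  0.03 ]
flanged 0.47 [294. 222.] 51 [ 0.596 -0.036  0.03 ]
flanged 0.25 [402. 235.] 334 [ 0.548 -0.393  0.03 ]
```

View pics/a.png

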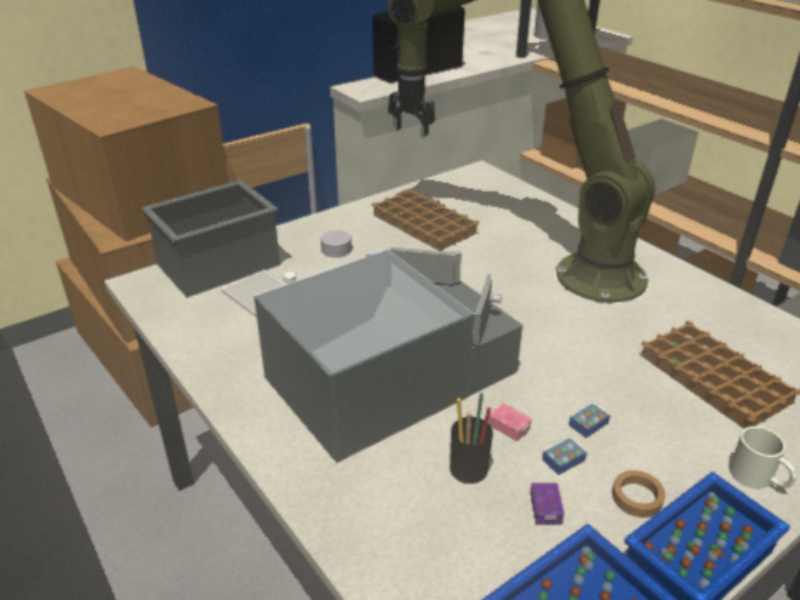

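View pics/b.png

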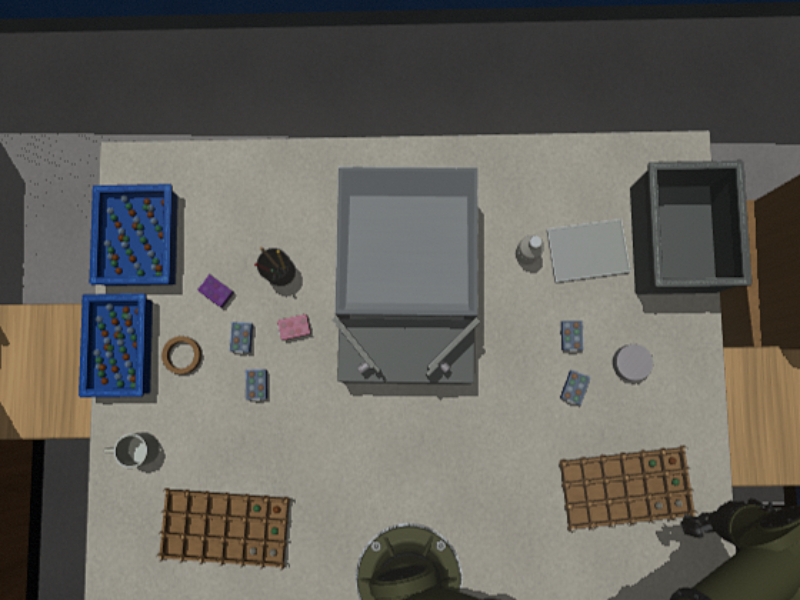

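The top view (800x600 pixels) shows four blue boxes with marbles, at (242,337), (257,385), (572,336) and (575,388). The look-alikes are the pink box at (294,327), the purple box at (215,291), the big blue trays at (133,235) and (115,345), and the brown grids. The hutch has its ledge front at row 381, with both doors ajar.

```bash
python3 - <<'E'
from h import *
a=snap('top')
s=.7
for c in [(242,337),(257,385),(572,336),(575,388),(294,327),(215,291)]:
    u,v=np.array(c)*s; u=int(u);v=int(v)
    p=a[v-15:v+16,u-15:u+16].astype(float)
    # beige table: r>b ; deviation
    d=(p[:,:,0]-p[:,:,2]); bg=np.median(a[250:330,210:380].reshape(-1,3),0)
    m=(np.abs(p/p.sum(2,keepdims=True)-bg/bg.sum()).sum(2)>.07).astype(np.uint8)
    m=cv2.morphologyEx(m,cv2.MORPH_CLOSE,np.ones((5,5)))
    n,l,st,ce=cv2.connectedComponentsWithStats(m)
    k=1+np.argmax(st[1:,4]); pts=np.argwhere(l==k)[:,::-1]+[u-15,v-15]
    w=np.array([at('top',q,.025)[:2] for q in pts],np.float32)
    r=cv2.minAreaRect(w*1000); ctr=w.mean(0)
    e=np.cov(w.T);ev,V=np.linalg.eigh(e);L=V[:,1]
    print(c,len(pts),np.round(ctr,3),'long axis deg',np.round(np.degrees(np.arctan2(L[1],L[0]))%180),np.round(r[1]), 'sigma*sqrt12',np.round(np.sqrt(ev*12)*1000))
# hutch pts
for nme,c,z in [('ledgeFL',(338,380),.13),('ledgeFR',(477,382),.13),('backL',(339,168),.216),('backR',(477,168),.216),('frontL',(337,315),.216),('frontR',(477,315),.216)]:
    print(nme,np.round(at('top',np.array(c)*s,z),3))
print(arm.sense())
cv2.imwrite('pics/c.png',cv2.resize(a[205:285,145:425],(800,229),interpolation=cv2.INTER_CUBIC)[:,:,::-1])
cv2.imwrite('pics/d.png',cv2.resize(a[200:285,220:350],(780,510),interpolation=cv2.INTER_CUBIC)[:,:,::-1])
E
```

```text
(242, 337) 317 [0.559 0.388] long axis deg 180.0 [51. 70.] sigma*sqrt12 [51. 71.]
(257, 385) 316 [0.447 0.351] long axis deg 2.0 [70. 50.] sigma*sqrt12 [50. 70.]
(572, 336) 300 [ 0.55  -0.388] long axis deg 176.0 [47. 65.] sigma*sqrt12 [50. 67.]
(575, 388) 320 [ 0.43 -0.39] long axis deg 157.0 [51. 70.] sigma*sqrt12 [51. 69.]
(294, 327) 303 [0.58  0.264] long axis deg 102.0 [49. 71.] sigma*sqrt12 [49. 70.]
(215, 291) 305 [0.669 0.45 ] long axis deg 52.0 [74. 48.] sigma*sqrt12 [48. 74.]
ledgeFL [0.451 0.148 0.13 ]
ledgeFR [ 0.442 -0.156  0.13 ]
backL [0.902 0.136 0.216]
backR [ 0.896 -0.16   0.216]
frontL [0.584 0.141 0.216]
frontR [ 0.58  -0.152  0.216]
{'time_s': 0.55, 'joints': array([ 79.61221565,  29.07658301, -13.61364093,  85.95695029,
         7.20114472,  65.82577866,  -8.86894219]), 'joint_velocities': array([ 0.10211284,  0.05841523,  0.03272061, -0.00594459,  0.02855377,
        0.05134092, -0.01989598]), 'effort': array([ 1.25894308e-03, -6.19929171e+01, -2.18286753e+00, -2.49819231e+01,
        1.39516848e-02,  2.64904353e-03, -5.39428811e-05]), 'ee_pos': array([ 0.17678094, -0.59945728,  0.23127519]), 'ee_rot': array([-1.79998739e+02, -1.39152806e-03,  1.64315422e+01]), 'wrist_force': array([ 0.00977242,  0.58903135, -0.36824065]), 'wrist_torque': array([0.00875099, 0.01404355, 0.03435126]), 'grasp_force': 0.0, 'finger_gap': 0.9993746743718905}
```

View pics/d.png

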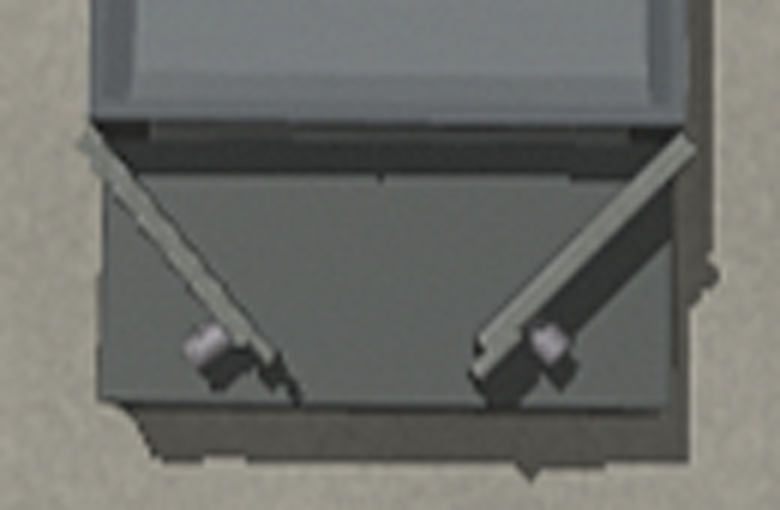

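View pics/c.png

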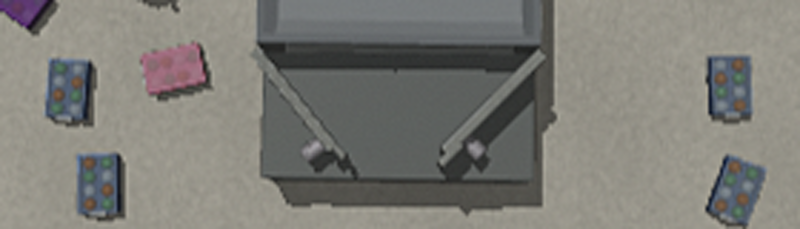

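The close crop confirms it: four boxes with blue trays and marbles, the pink look-alike beside the left pair, and both doors ajar at about 0.8 to 0.87 rad. The hutch origin is about (0.585, -0.0045) with a yaw of about -1.3°. I'll open the doors first.

Request:
{"api": "carry_out", "payload": {"motion": [{"dz": 5,"grip": 0,"wz": -0.15},{"dz": 5,"grip": 0,"wz": -0.16},{"dx": 3.6,"dy": 5.0},{"dx": 3.6,"dy": 5.0},{"dx": 3.6,"dy": 5.0},{"dx": 3.6,"dy": 5.0},{"dx": 3.6,"dy": 5.0},{"dx": 3.6,"dy": 5.0},{"dx": 3.6,"dy": 5.0},{"dx": 3.6,"dy": 5.0},{"dx": 3.6,"dy": 5.0},{"dx": 3.6,"dy": 5.0}], "newtons": 40}}

```text
validation failed for argument at $.mo...
```

Request:
{"api": "carry_out", "payload": {"motion": [{"dx": 0,"dy": 0,"dz": 5,"wx": 0,"wy": 0,"wz": -0.15,"grip": 0},{"dx": 0,"dy": 0,"dz": 5,"wx": 0,"wy": 0,"wz": -0.16,"grip": 0},{"dx": 3.6,"dy": 5,"dz": 0,"wx": 0,"wy": 0,"wz": 0,"grip": 0},{"dx": 3.6,"dy": 5,"dz": 0,"wx": 0,"wy": 0,"wz": 0,"grip": 0},{"dx": 3.6,"dy": 5,"dz": 0,"wx": 0,"wy": 0,"wz": 0,"grip": 0},{"dx": 3.6,"dy": 5,"dz": 0,"wx": 0,"wy": 0,"wz": 0,"grip": 0},{"dx": 3.6,"dy": 5,"dz": 0,"wx": 0,"wy": 0,"wz": 0,"grip": 0},{"dx": 3.6,"dy": 5,"dz": 0,"wx": 0,"wy": 0,"wz": 0,"grip": 0},{"dx": 3.6,"dy": 5,"dz": 0,"wx": 0,"wy": 0,"wz": 0,"grip": 0},{"dx": 3.6,"dy": 5,"dz": 0,"wx": 0,"wy": 0,"wz": 0,"grip": 0},{"dx": 3.6,"dy": 5,"dz": 0,"wx": 0,"wy": 0,"wz": 0,"grip": 0},{"dx": 3.6,"dy": 5,"dz": 0,"wx": 0,"wy": 0,"wz": 0,"grip": 0}], "newtons": 40}}

```text
time_s: 2.05
ee_pos: [0.5377, -0.0979, 0.3316]
ee_rot: [180.0, -0.0, -1.4]
wrist_force: [1.3, -1.4, 0.2]
finger_gap: 0.001
grasp_force: 0.0
```

Request:
{"api": "carry_out", "payload": {"motion": [{"dx": 0,"dy": 5.5,"dz": 0,"wx": 0,"wy": 0,"wz": 0,"grip": 0},{"dx": 0,"dy": 0,"dz": -5.6,"wx": 0,"wy": 0,"wz": 0,"grip": 0},{"dx": 0,"dy": 0,"dz": -5.5,"wx": 0,"wy": 0,"wz": 0,"grip": 0},{"dx": 0,"dy": 0,"dz": -5.5,"wx": 0,"wy": 0,"wz": 0,"grip": 0},{"dx": 0,"dy": 0,"dz": 0,"wx": 0,"wy": 0,"wz": 0,"grip": 0},{"dx": -3,"dy": -2,"dz": 0,"wx": 0,"wy": 0,"wz": 0,"grip": 0},{"dx": -0.8,"dy": -1.7,"dz": 0,"wx": 0,"wy": 0,"wz": 0,"grip": 0},{"dx": -0.8,"dy": -1.7,"dz": 0,"wx": 0,"wy": 0,"wz": 0,"grip": 0},{"dx": -0.8,"dy": -1.7,"dz": 0,"wx": 0,"wy": 0,"wz": 0,"grip": 0},{"dx": -0.6,"dy": -1.8,"dz": 0,"wx": 0,"wy": 0,"wz": 0,"grip": 0}], "newtons": 40}}

```text
time_s: 3.3
ee_pos: [0.4783, -0.1345, 0.1674]
ee_rot: [180.0, -0.2, -1.3]
wrist_force: [0.6, 0.1, 0.5]
finger_gap: 0.003
grasp_force: 0.0
```

```bash
python3 - <<'E'
from h import *
a=snap('top')
cv2.imwrite('pics/e.png',cv2.resize(a[190:285,220:350],(780,570),interpolation=cv2.INTER_CUBIC)[:,:,::-1])
E
```

```text
(no output)
```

View pics/e.png

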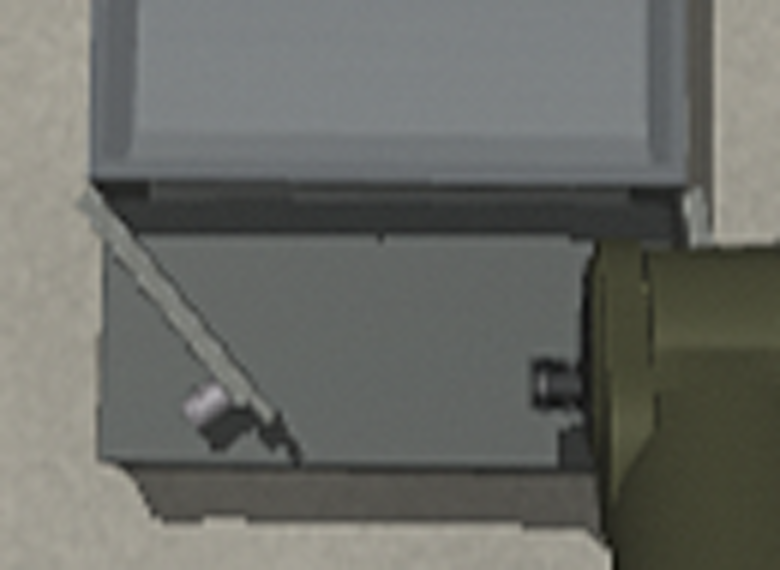

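The right leaf now stands straight out, with its hinge end at crop (695,215). Next the left leaf.

Request:
{"api": "carry_out", "payload": {"motion": [{"dx": 3,"dy": 4,"dz": 0,"wx": 0,"wy": 0,"wz": 0,"grip": 0},{"dx": 2.7,"dy": 5,"dz": 0,"wx": 0,"wy": 0,"wz": 0,"grip": 0},{"dx": 0,"dy": 6,"dz": 0,"wx": 0,"wy": 0,"wz": 0,"grip": 0},{"dx": 0,"dy": 2,"dz": 0,"wx": 0,"wy": 0,"wz": 0,"grip": 0},{"dx": -2.5,"dy": 1.9,"dz": 0,"wx": 0,"wy": 0,"wz": 0,"grip": 0},{"dx": -0.7,"dy": 1.7,"dz": 0,"wx": 0,"wy": 0,"wz": 0,"grip": 0},{"dx": -0.7,"dy": 1.7,"dz": 0,"wx": 0,"wy": 0,"wz": 0,"grip": 0},{"dx": -0.7,"dy": 1.8,"dz": 0,"wx": 0,"wy": 0,"wz": 0,"grip": 0},{"dx": -0.7,"dy": 1.8,"dz": 0,"wx": 0,"wy": 0,"wz": 0,"grip": 0},{"dx": 0,"dy": 0,"dz": 0,"wx": 0,"wy": 0,"wz": 0,"grip": 0}], "newtons": 40}}

```text
time_s: 4.6
ee_pos: [0.4809, 0.1272, 0.1657]
ee_rot: [-179.9, -0.0, -1.2]
wrist_force: [0.0, -1.0, -0.7]
finger_gap: 0.003
grasp_force: 0.0
```

Request:
{"api": "carry_out", "payload": {"motion": [{"dx": 0,"dy": -2,"dz": 0,"wx": 0,"wy": 0,"wz": 0,"grip": 0},{"dx": 0,"dy": 0,"dz": 6,"wx": 0,"wy": 0,"wz": 0,"grip": 0},{"dx": 0,"dy": 0,"dz": 6,"wx": 0,"wy": 0,"wz": 0,"grip": 0},{"dx": -1.8,"dy": 5,"dz": 0,"wx": 0,"wy": 0,"wz": 0,"grip": 7.5},{"dx": -1.8,"dy": 5,"dz": 0,"wx": 0,"wy": 0,"wz": 0,"grip": 7.5}]}}

```text
time_s: 5.22
ee_pos: [0.4457, 0.2055, 0.2863]
ee_rot: [-180.0, -0.1, -1.6]
wrist_force: [0.5, 0.7, -0.1]
finger_gap: 0.421
grasp_force: 0.0
```

```bash
cat > boxes.py <<'E'
from h import *
def boxes(cands=[(.559,.388),(.447,.351),(.55,-.388),(.43,-.39)],f=None,W=16):
    a=snap('top',f); out=[]
    bg=np.median(a[300:330,210:260].reshape(-1,3),0).astype(float)
    for c in cands:
        u,v=np.round(px('top',[*c,.025])).astype(int)
        p=a[v-W:v+W+1,u-W:u+W+1].astype(float)
        m=((p/p.sum(2,keepdims=True)-bg/bg.sum())[:,:,2]>.02).astype(np.uint8)
        m=cv2.morphologyEx(m,cv2.MORPH_CLOSE,np.ones((5,5)))
        n,l,st,ce=cv2.connectedComponentsWithStats(m)
        if n<2: print(c,'none'); continue
        k=1+np.argmax(st[1:,4]); pts=np.argwhere(l==k)[:,::-1]+[u-W,v-W]
        w=np.array([at('top',q,.025)[:2] for q in pts]);V=np.linalg.eigh(np.cov(w.T));L=V[1][:,1]
        print(c,len(pts),np.round(w.mean(0),3),np.round((np.degrees(np.arctan2(L[1],L[0]))+90)%180-90,1),np.round(np.sqrt(12*V[0])*1000))
    return a
E
python3 - <<'E'
from boxes import *
a=boxes()
cv2.imwrite('pics/f.png',cv2.resize(a[190:285,140:350],(800,362),interpolation=cv2.INTER_CUBIC)[:,:,::-1])
E
```

```text
(0.559, 0.388) 965 [0.566 0.391] -47.1 [ 96. 115.]
(0.447, 0.351) 47 [0.404 0.397] 30.6 [18. 35.]
(0.55, -0.388) 1089 [ 0.549 -0.388] -38.2 [109. 112.]Traceback (most recent call last):
  File "<stdin>", line 2, in <module>
  File "boxes.py", line 13, in boxes
    w=np.array([at('top',q,.025)[:2] for q in pts]);V=np.linalg.eigh(np.cov(w.T));L=V[1][:,1]
                ~~^^^^^^^^^^^^^^
  File "h.py", line 12, in at
    o,d=ray(n,uv);return o+d*(z-o[2])/d[2]
        ~~~^^^^^^
  File "h.py", line 8, in ray
    m=cams.camera_model(n);P=np.array(m['pose'])
ValueError: time passes only in moves, steps and waits
```

```bash
sed -i 's/a\[300:330,210:260\]/a[110:140,385:430]/; s/\[:,:,2\]>.02)/; m=(np.abs(m).sum(2)>.07)/; s/m=((p/m=(p/' boxes.py
python3 - <<'E'
s=open('boxes.py').read()
s=s.replace("w=np.array([at('top',q,.025)[:2] for q in pts])","H=np.array([at('top',q,.025)[:2] for q in [(u,v),(u+20,v),(u,v+20)]]);w=H[0]+(pts-[u,v])@((H[1:]-H[0])/20)")
open('boxes.py','w').write(s)
E
grep -n 'm=' boxes.py
python3 - <<'E'
from boxes import *
a=boxes()
cv2.imwrite('pics/f.png',cv2.resize(a[190:285,140:350],(800,362),interpolation=cv2.INTER_CUBIC)[:,:,::-1])
E
```

```text
8:        m=(p/p.sum(2,keepdims=True)-bg/bg.sum()); m=(np.abs(m).sum(2)>.07).astype(np.uint8)
9:        m=cv2.morphologyEx(m,cv2.MORPH_CLOSE,np.ones((5,5)))
(0.559, 0.388) 489 [0.547 0.375] 40.7 [60. 99.]
(0.447, 0.351) 1080 [0.446 0.351] 52.4 [107. 112.]
(0.55, -0.388) 300 [ 0.55  -0.388] -4.1 [50. 67.]
(0.43, -0.39) 317 [ 0.43  -0.391] -24.8 [50. 69.]
```

View pics/f.png

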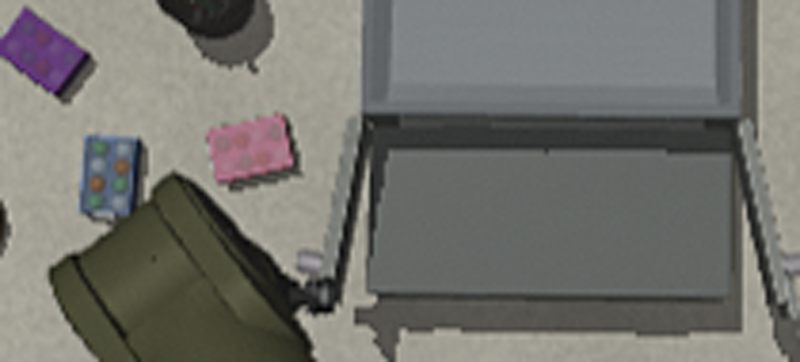

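Both leaves are now swung past 90° (left leaf at about (345,120)-(320,290), right at (745,120)-(790,300)), and the boxes are where they were. I'll take the near left box first.

Request:
{"api": "carry_out", "payload": {"motion": [{"dx": -0.3,"dy": 5,"dz": 0,"wx": 0,"wy": 0,"wz": 0.06,"grip": 7.5},{"dx": -0.3,"dy": 5,"dz": 0,"wx": 0,"wy": 0,"wz": 0,"grip": 7.5},{"dx": -0.4,"dy": 4.4,"dz": -3,"wx": 0,"wy": 0,"wz": 0,"grip": 7.5},{"dx": 0,"dy": 0,"dz": -6,"wx": 0,"wy": 0,"wz": 0,"grip": 7.5},{"dx": 0,"dy": 0,"dz": -6,"wx": 0,"wy": 0,"wz": 0,"grip": 7.5},{"dx": 0,"dy": 0,"dz": -6,"wx": 0,"wy": 0,"wz": 0,"grip": 7.5},{"dx": 0,"dy": 0,"dz": -4,"wx": 0,"wy": 0,"wz": 0,"grip": 7.5},{"dx": 0,"dy": 0,"dz": -3,"wx": 0,"wy": 0,"wz": 0,"grip": 7.5},{"dx": 0,"dy": 0,"dz": 0,"wx": 0,"wy": 0,"wz": 0,"grip": 4},{"dx": 0,"dy": 0,"dz": 0,"wx": 0,"wy": 0,"wz": 0,"grip": 4},{"dx": 0,"dy": 0,"dz": 0,"wx": 0,"wy": 0,"wz": 0,"grip": 4}], "newtons": 40}}

```text
time_s: 6.7
ee_pos: [0.4357, 0.3498, 0.0066]
ee_rot: [-179.9, -0.1, 2.1]
wrist_force: [0.2, -0.3, -1.8]
finger_gap: 0.553
grasp_force: 42.8
```

Request:
{"api": "carry_out", "payload": {"motion": [{"dx": 0,"dy": 0,"dz": 5,"wx": 0,"wy": 0,"wz": 0,"grip": 4},{"dx": 0,"dy": 0,"dz": 5.5,"wx": 0,"wy": 0,"wz": -0.06,"grip": 4},{"dx": 0,"dy": 0,"dz": 5.5,"wx": 0,"wy": 0,"wz": 0,"grip": 4},{"dx": 0,"dy": 0,"dz": 5.5,"wx": 0,"wy": 0,"wz": 0,"grip": 4},{"dx": 1,"dy": -3.7,"dz": 4.5,"wx": 0,"wy": 0,"wz": 0,"grip": 4},{"dx": 1,"dy": -5.4,"dz": 0,"wx": 0,"wy": 0,"wz": 0,"grip": 4},{"dx": 1,"dy": -5.4,"dz": 0,"wx": 0,"wy": 0,"wz": 0,"grip": 4},{"dx": 1,"dy": -5.4,"dz": 0,"wx": 0,"wy": 0,"wz": 0,"grip": 4},{"dx": 1,"dy": -5.4,"dz": 0,"wx": 0,"wy": 0,"wz": 0,"grip": 4},{"dx": 1,"dy": -5.4,"dz": 0,"wx": 0,"wy": 0,"wz": 0,"grip": 4},{"dx": 0.3,"dy": 0,"dz": 0,"wx": 0,"wy": 0,"wz": 0,"grip": 4}], "newtons": 40}}

```text
time_s: 8.07
ee_pos: [0.498, 0.0369, 0.2659]
ee_rot: [179.8, -0.0, -1.8]
wrist_force: [0.4, 1.3, -2.0]
finger_gap: 0.557
grasp_force: 42.8
```

Request:
{"api": "carry_out", "payload": {"motion": [{"dx": 0,"dy": 0,"dz": -5,"wx": 0,"wy": 0,"wz": 0,"grip": 4},{"dx": 0,"dy": 0,"dz": -5,"wx": 0,"wy": 0,"wz": 0,"grip": 4},{"dx": 0,"dy": 0,"dz": -2.4,"wx": 0,"wy": 0,"wz": 0,"grip": 4}]}}

```text
time_s: 8.45
ee_pos: [0.4964, 0.0429, 0.1398]
ee_rot: [-180.0, 0.1, -1.3]
wrist_force: [0.2, 0.0, -2.0]
finger_gap: 0.552
grasp_force: 42.7
```

Request:
{"api": "carry_out", "payload": {"motion": [{"dx": 0,"dy": 0,"dz": -0.2,"wx": 0,"wy": 0,"wz": 0,"grip": 4},{"dx": 1.5,"dy": 0,"dz": 0,"wx": 0,"wy": 0,"wz": 0,"grip": 4},{"dx": 1.5,"dy": 0,"dz": 0,"wx": 0,"wy": 0,"wz": 0,"grip": 4},{"dx": 1.5,"dy": 0,"dz": 0,"wx": 0,"wy": 0,"wz": 0,"grip": 4},{"dx": 1.5,"dy": -0.1,"dz": 0,"wx": 0,"wy": 0,"wz": 0,"grip": 4},{"dx": 0.8,"dy": 0,"dz": 0,"wx": 0,"wy": 0,"wz": 0,"grip": 4},{"dx": 0,"dy": 0,"dz": 0,"wx": 0,"wy": 0,"wz": 0,"grip": 4}]}}

```text
time_s: 9.32
ee_pos: [0.5663, 0.0416, 0.1394]
ee_rot: [-180.0, -0.0, -1.3]
wrist_force: [-0.5, -0.2, -2.4]
finger_gap: 0.551
grasp_force: 42.8
```

```bash
python3 - <<'E'
from h import *
a=snap('scene')
cv2.imwrite('pics/g.png',cv2.resize(a[150:290,220:400],(771,600),interpolation=cv2.INTER_CUBIC)[:,:,::-1])
E
```

```text
(no output)
```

View pics/g.png

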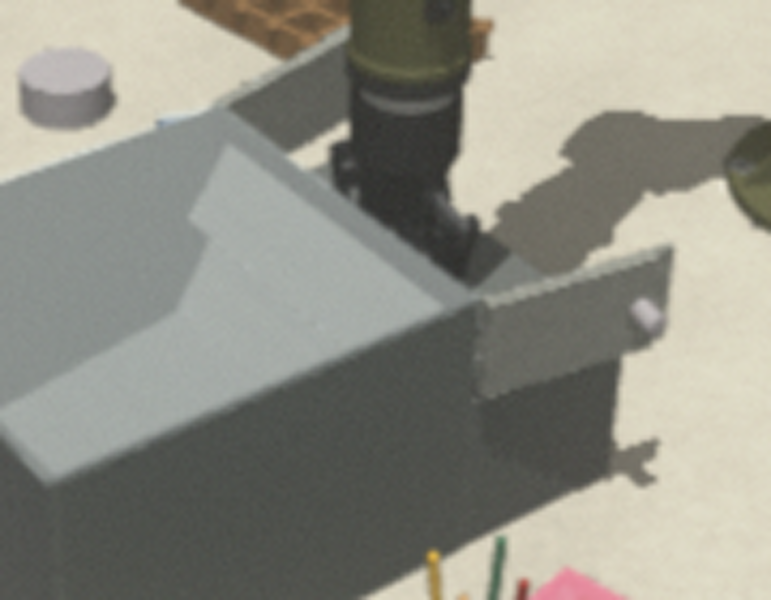

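Request:
{"api": "carry_out", "payload": {"motion": [{"dx": 0,"dy": 0,"dz": 0,"wx": 0,"wy": 0,"wz": 0,"grip": 6.5},{"dx": 0,"dy": 0,"dz": 0,"wx": 0,"wy": 0,"wz": 0,"grip": 6.5},{"dx": -3,"dy": 0,"dz": 0,"wx": 0,"wy": 0,"wz": 0,"grip": 6.5},{"dx": -3,"dy": 0,"dz": 0,"wx": 0,"wy": 0,"wz": 0,"grip": 6.5},{"dx": 0,"dy": 0,"dz": 0,"wx": 0,"wy": 0,"wz": 0,"grip": 0},{"dx": 0,"dy": 0,"dz": 0,"wx": 0,"wy": 0,"wz": 0,"grip": 0},{"dx": 0,"dy": 0,"dz": 0,"wx": 0,"wy": 0,"wz": 0,"grip": 0},{"dx": 0,"dy": 0,"dz": 0,"wx": 0,"wy": 0,"wz": 0,"grip": 0}]}}

```text
time_s: 10.38
ee_pos: [0.5063, 0.0416, 0.1392]
ee_rot: [-180.0, -0.0, -1.3]
wrist_force: [-0.6, -0.6, 0.5]
finger_gap: -0.002
grasp_force: 0.0
```

```bash
python3 - <<'E'
from h import *
a=snap('top')
cv2.imwrite('pics/i.png',cv2.resize(a[120:285,220:350],(472,600),interpolation=cv2.INTER_CUBIC)[:,:,::-1])
E
```

```text
(no output)
```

View pics/i.png

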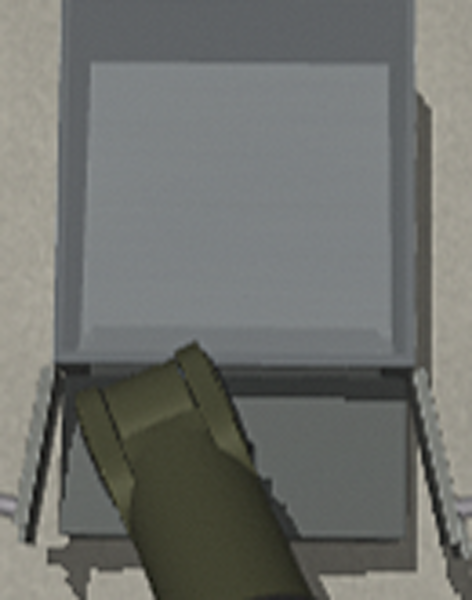

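The arm hides the box and nothing has dropped into the bay yet. I'll push it in.

Request:
{"api": "carry_out", "payload": {"motion": [{"dx": 1.5,"dy": 0,"dz": 0,"wx": 0,"wy": 0,"wz": 0,"grip": 0},{"dx": 1.5,"dy": 0,"dz": 0,"wx": 0,"wy": 0,"wz": 0,"grip": 0},{"dx": 1.5,"dy": -0.1,"dz": 0,"wx": 0,"wy": 0,"wz": 0,"grip": 0},{"dx": 1.5,"dy": 0,"dz": 0,"wx": 0,"wy": 0,"wz": 0,"grip": 0},{"dx": 0.6,"dy": 0,"dz": 0,"wx": 0,"wy": 0,"wz": 0,"grip": 0},{"dx": 0,"dy": 0,"dz": 0,"wx": 0,"wy": 0,"wz": 0,"grip": 0}]}}

```text
time_s: 11.18
ee_pos: [0.5668, 0.0403, 0.1373]
ee_rot: [179.9, 0.7, -1.3]
wrist_force: [-16.5, 0.2, 2.1]
finger_gap: -0.003
grasp_force: 0.0
```

Request:
{"api": "carry_out", "payload": {"motion": [{"dx": -3,"dy": 0,"dz": 0,"wx": 0,"wy": 0,"wz": 0,"grip": 0},{"dx": -3,"dy": 0,"dz": 0,"wx": 0,"wy": 0,"wz": 0,"grip": 0},{"dx": 0,"dy": 0,"dz": 6,"wx": 0,"wy": 0,"wz": 0,"grip": 0},{"dx": 0,"dy": 0,"dz": 6,"wx": 0,"wy": 0,"wz": 0,"grip": 7.5},{"dx": -1,"dy": 5,"dz": 0,"wx": 0,"wy": 0,"wz": 0,"grip": 7.5},{"dx": -1,"dy": 5,"dz": 0,"wx": 0,"wy": 0,"wz": 0,"grip": 7.5},{"dx": -1,"dy": 5,"dz": 0,"wx": 0,"wy": 0,"wz": 0,"grip": 7.5}]}}

```text
time_s: 12.05
ee_pos: [0.4825, 0.1921, 0.2597]
ee_rot: [-180.0, -0.1, -1.4]
wrist_force: [1.0, -0.4, -0.2]
finger_gap: 0.847
grasp_force: 0.0
```

```bash
python3 - <<'E'
from boxes import *
a=boxes()
cv2.imwrite('pics/j.png',cv2.resize(a[110:285,140:350],(720,600),interpolation=cv2.INTER_CUBIC)[:,:,::-1])
E
```

```text
(0.559, 0.388) 552 [0.547 0.373] 43.9 [68. 93.]
(0.447, 0.351) 476 [0.461 0.326] 30.8 [ 57. 105.]
(0.55, -0.388) 300 [ 0.55  -0.388] -4.1 [50. 67.]
(0.43, -0.39) 318 [ 0.43  -0.391] -24.8 [50. 69.]
```

View pics/j.png

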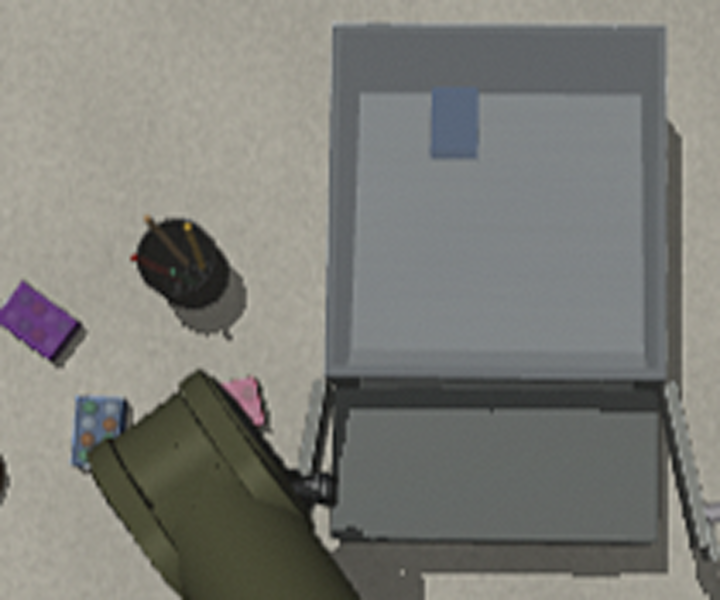

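The box is in the bay, at crop (455,122). Next is the far left box.

Request:
{"api": "carry_out", "payload": {"motion": [{"dx": 1.6,"dy": 5,"dz": 0,"wx": 0,"wy": 0,"wz": 0.024,"grip": 7.5},{"dx": 1.6,"dy": 5,"dz": 0,"wx": 0,"wy": 0,"wz": 0,"grip": 7.5},{"dx": 1.6,"dy": 5,"dz": 0,"wx": 0,"wy": 0,"wz": 0,"grip": 7.5},{"dx": 1.6,"dy": 4.6,"dz": -1,"wx": 0,"wy": 0,"wz": 0,"grip": 7.5},{"dx": 0,"dy": 0,"dz": -5.5,"wx": 0,"wy": 0,"wz": 0,"grip": 7.5},{"dx": 0,"dy": 0,"dz": -6,"wx": 0,"wy": 0,"wz": 0,"grip": 7.5},{"dx": 0,"dy": 0,"dz": -6,"wx": 0,"wy": 0,"wz": 0,"grip": 7.5},{"dx": 0,"dy": 0,"dz": -4,"wx": 0,"wy": 0,"wz": 0,"grip": 7.5},{"dx": 0,"dy": 0,"dz": -2.8,"wx": 0,"wy": 0,"wz": 0,"grip": 7.5},{"dx": 0,"dy": 0,"dz": 0,"wx": 0,"wy": 0,"wz": 0,"grip": 4},{"dx": 0,"dy": 0,"dz": 0,"wx": 0,"wy": 0,"wz": 0,"grip": 4},{"dx": 0,"dy": 0,"dz": 0,"wx": 0,"wy": 0,"wz": 0,"grip": 4}], "newtons": 40}}

```text
time_s: 13.6
ee_pos: [0.5467, 0.3871, 0.0078]
ee_rot: [-179.9, -0.1, 0.0]
wrist_force: [-0.5, -0.6, -1.7]
finger_gap: 0.555
grasp_force: 41.8
```

Request:
{"api": "carry_out", "payload": {"motion": [{"dx": 0,"dy": 0,"dz": 5,"wx": 0,"wy": 0,"wz": 0,"grip": 4},{"dx": 0,"dy": 0,"dz": 5.5,"wx": 0,"wy": 0,"wz": -0.024,"grip": 4},{"dx": 0,"dy": 0,"dz": 5.5,"wx": 0,"wy": 0,"wz": 0,"grip": 4},{"dx": 0,"dy": 0,"dz": 5.5,"wx": 0,"wy": 0,"wz": 0,"grip": 4},{"dx": -0.7,"dy": -4.7,"dz": 4.5,"wx": 0,"wy": 0,"wz": 0,"grip": 4},{"dx": -0.7,"dy": -5,"dz": 0,"wx": 0,"wy": 0,"wz": 0,"grip": 4},{"dx": -0.7,"dy": -5,"dz": 0,"wx": 0,"wy": 0,"wz": 0,"grip": 4},{"dx": -0.7,"dy": -5,"dz": 0,"wx": 0,"wy": 0,"wz": 0,"grip": 4},{"dx": -0.7,"dy": -5,"dz": 0,"wx": 0,"wy": 0,"wz": 0,"grip": 4},{"dx": -0.7,"dy": -5,"dz": 0,"wx": 0,"wy": 0,"wz": 0,"grip": 4},{"dx": -0.8,"dy": -5,"dz": 0,"wx": 0,"wy": 0,"wz": 0,"grip": 4}], "newtons": 40}}

```text
time_s: 14.98
ee_pos: [0.4958, 0.04, 0.2655]
ee_rot: [180.0, -0.1, -1.3]
wrist_force: [0.8, -0.9, -1.3]
finger_gap: 0.556
grasp_force: 42.0
```

Request:
{"api": "carry_out", "payload": {"motion": [{"dx": 0,"dy": 0,"dz": -5,"wx": 0,"wy": 0,"wz": 0,"grip": 4},{"dx": 0,"dy": 0,"dz": -5,"wx": 0,"wy": 0,"wz": 0,"grip": 4},{"dx": 0,"dy": 0,"dz": -2.7,"wx": 0,"wy": 0,"wz": 0,"grip": 4},{"dx": 0,"dy": 0,"dz": 0,"wx": 0,"wy": 0,"wz": 0,"grip": 4}]}}

```text
time_s: 15.48
ee_pos: [0.4957, 0.0415, 0.1369]
ee_rot: [180.0, 0.0, -1.3]
wrist_force: [-1.1, 0.8, -1.2]
finger_gap: 0.553
grasp_force: 41.5
```

Request:
{"api": "carry_out", "payload": {"motion": [{"dx": 1.5,"dy": 0,"dz": 0.1,"wx": 0,"wy": 0,"wz": 0,"grip": 4},{"dx": 1.5,"dy": 0,"dz": 0,"wx": 0,"wy": 0,"wz": 0,"grip": 4},{"dx": 1.5,"dy": -0.1,"dz": 0,"wx": 0,"wy": 0,"wz": 0,"grip": 4},{"dx": 1.5,"dy": 0,"dz": 0,"wx": 0,"wy": 0,"wz": 0,"grip": 4},{"dx": 0.8,"dy": 0,"dz": 0,"wx": 0,"wy": 0,"wz": 0,"grip": 4},{"dx": 0,"dy": 0,"dz": 0,"wx": 0,"wy": 0,"wz": 0,"grip": 6.5},{"dx": 0,"dy": 0,"dz": 0,"wx": 0,"wy": 0,"wz": 0,"grip": 6.5},{"dx": -3,"dy": 0,"dz": 0,"wx": 0,"wy": 0,"wz": 0,"grip": 6.5},{"dx": -3,"dy": 0,"dz": 0,"wx": 0,"wy": 0,"wz": 0,"grip": 6.5}]}}

```text
time_s: 16.6
ee_pos: [0.5031, 0.0407, 0.1384]
ee_rot: [-180.0, -0.0, -1.3]
wrist_force: [0.3, 0.1, 0.9]
finger_gap: 0.755
grasp_force: 0.0
```

Request:
{"api": "carry_out", "payload": {"motion": [{"dx": 0,"dy": 0,"dz": 0,"wx": 0,"wy": 0,"wz": 0,"grip": 0},{"dx": 0,"dy": 0,"dz": 0,"wx": 0,"wy": 0,"wz": 0,"grip": 0},{"dx": 0,"dy": 0,"dz": 0,"wx": 0,"wy": 0,"wz": 0,"grip": 0},{"dx": 0,"dy": 0,"dz": 0,"wx": 0,"wy": 0,"wz": 0,"grip": 0},{"dx": 1.5,"dy": 0,"dz": 0.1,"wx": 0,"wy": 0,"wz": 0,"grip": 0},{"dx": 1.5,"dy": 0,"dz": 0,"wx": 0,"wy": 0,"wz": 0,"grip": 0},{"dx": 1.5,"dy": 0,"dz": 0,"wx": 0,"wy": 0,"wz": 0,"grip": 0},{"dx": 1.5,"dy": 0,"dz": 0,"wx": 0,"wy": 0,"wz": 0,"grip": 0},{"dx": 0.2,"dy": 0,"dz": 0,"wx": 0,"wy": 0,"wz": 0,"grip": 0},{"dx": 0,"dy": 0,"dz": 0,"wx": 0,"wy": 0,"wz": 0,"grip": 0}]}}

```text
time_s: 17.85
ee_pos: [0.5658, 0.0407, 0.139]
ee_rot: [-180.0, 0.0, -1.3]
wrist_force: [-0.2, -0.3, -0.6]
finger_gap: 0.001
grasp_force: 0.0
```

Request:
{"api": "carry_out", "payload": {"motion": [{"dx": -3,"dy": 0,"dz": 0,"wx": 0,"wy": 0,"wz": 0,"grip": 0},{"dx": -3,"dy": 0,"dz": 0,"wx": 0,"wy": 0,"wz": 0,"grip": 0},{"dx": 0,"dy": 0,"dz": 6,"wx": 0,"wy": 0,"wz": 0,"grip": 0},{"dx": 0,"dy": 0,"dz": 6,"wx": 0,"wy": 0,"wz": 0,"grip": 7.5},{"dx": -1,"dy": -5,"dz": 0,"wx": 0,"wy": 0,"wz": 0,"grip": 7.5},{"dx": -1,"dy": -5,"dz": 0,"wx": 0,"wy": 0,"wz": 0,"grip": 7.5},{"dx": -1,"dy": -5,"dz": 0,"wx": 0,"wy": 0,"wz": 0,"grip": 7.5}]}}

```text
time_s: 18.73
ee_pos: [0.4751, -0.1106, 0.2595]
ee_rot: [180.0, -0.0, -1.3]
wrist_force: [1.7, -0.1, 0.7]
finger_gap: 0.845
grasp_force: 0.0
```

```bash
python3 - <<'E'
from boxes import *
a=boxes([(.55,-.388),(.43,-.391)])
cv2.imwrite('pics/k.png',cv2.resize(a[110:285,220:430],(720,600),interpolation=cv2.INTER_CUBIC)[:,:,::-1])
E
```

```text
(0.55, -0.388) 300 [ 0.55  -0.388] -4.1 [50. 67.]
(0.43, -0.391) 319 [ 0.43  -0.391] -24.1 [50. 69.]
```

View pics/k.png

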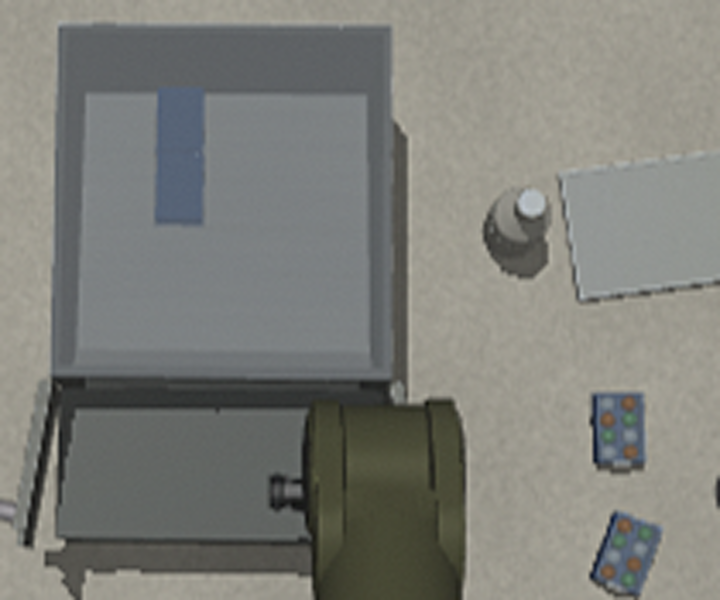

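Two boxes are in the bay, end to end at crop (180,155). Third box next.

Request:
{"api": "carry_out", "payload": {"motion": [{"dx": 1.3,"dy": -5.5,"dz": 0,"wx": 0,"wy": 0,"wz": -0.047,"grip": 7.5},{"dx": 1.3,"dy": -5.5,"dz": 0,"wx": 0,"wy": 0,"wz": 0,"grip": 7.5},{"dx": 1.3,"dy": -5.5,"dz": 0,"wx": 0,"wy": 0,"wz": 0,"grip": 7.5},{"dx": 1.3,"dy": -5.5,"dz": 0,"wx": 0,"wy": 0,"wz": 0,"grip": 7.5},{"dx": 1.2,"dy": -5.7,"dz": 0,"wx": 0,"wy": 0,"wz": 0,"grip": 7.5},{"dx": 0,"dy": 0,"dz": -6,"wx": 0,"wy": 0,"wz": 0,"grip": 7.5},{"dx": 0,"dy": 0,"dz": -6,"wx": 0,"wy": 0,"wz": 0,"grip": 7.5},{"dx": 0,"dy": 0,"dz": -6,"wx": 0,"wy": 0,"wz": 0,"grip": 7.5},{"dx": 0,"dy": 0,"dz": -4.5,"wx": 0,"wy": 0,"wz": 0,"grip": 7.5},{"dx": 0,"dy": 0,"dz": -2.7,"wx": 0,"wy": 0,"wz": 0,"grip": 7.5},{"dx": 0,"dy": 0,"dz": 0,"wx": 0,"wy": 0,"wz": 0,"grip": 4},{"dx": 0,"dy": 0,"dz": 0,"wx": 0,"wy": 0,"wz": 0,"grip": 4}], "newtons": 40}}

```text
time_s: 20.27
ee_pos: [0.5405, -0.3865, 0.0085]
ee_rot: [180.0, -0.0, -4.0]
wrist_force: [0.9, -0.6, -2.0]
finger_gap: 0.556
grasp_force: 42.5
```

Request:
{"api": "carry_out", "payload": {"motion": [{"dx": 0,"dy": 0,"dz": 0,"wx": 0,"wy": 0,"wz": 0,"grip": 4}]}}

```text
time_s: 20.4
ee_pos: [0.5408, -0.3866, 0.0088]
ee_rot: [179.9, -0.1, -4.0]
wrist_force: [1.0, -0.5, -2.4]
finger_gap: 0.557
grasp_force: 42.5
```

Request:
{"api": "carry_out", "payload": {"motion": [{"dx": 0,"dy": 0,"dz": 5,"wx": 0,"wy": 0,"wz": 0,"grip": 4},{"dx": 0,"dy": 0,"dz": 5.5,"wx": 0,"wy": 0,"wz": 0.047,"grip": 4},{"dx": 0,"dy": 0,"dz": 5.5,"wx": 0,"wy": 0,"wz": 0,"grip": 4},{"dx": 0,"dy": 0,"dz": 5.5,"wx": 0,"wy": 0,"wz": 0,"grip": 4},{"dx": -0.7,"dy": 4.1,"dz": 4.5,"wx": 0,"wy": 0,"wz": 0,"grip": 4},{"dx": -0.7,"dy": 5,"dz": 0,"wx": 0,"wy": 0,"wz": 0,"grip": 4},{"dx": -0.7,"dy": 5,"dz": 0,"wx": 0,"wy": 0,"wz": 0,"grip": 4},{"dx": -0.7,"dy": 5,"dz": 0,"wx": 0,"wy": 0,"wz": 0,"grip": 4},{"dx": -0.7,"dy": 5,"dz": 0,"wx": 0,"wy": 0,"wz": 0,"grip": 4},{"dx": -0.5,"dy": 5,"dz": 0,"wx": 0,"wy": 0,"wz": 0,"grip": 4},{"dx": -0.5,"dy": 4.7,"dz": 0,"wx": 0,"wy": 0,"wz": 0,"grip": 4}], "newtons": 40}}

```text
time_s: 21.78
ee_pos: [0.4946, -0.0464, 0.2685]
ee_rot: [180.0, -0.1, -1.3]
wrist_force: [1.1, 0.7, -2.2]
finger_gap: 0.551
grasp_force: 42.8
```

Request:
{"api": "carry_out", "payload": {"motion": [{"dx": 0,"dy": 0,"dz": -5,"wx": 0,"wy": 0,"wz": 0,"grip": 4},{"dx": 0,"dy": 0,"dz": -5,"wx": 0,"wy": 0,"wz": 0,"grip": 4},{"dx": 0,"dy": 0,"dz": -2.5,"wx": 0,"wy": 0,"wz": 0,"grip": 4},{"dx": 0,"dy": 0,"dz": 0,"wx": 0,"wy": 0,"wz": 0,"grip": 4}]}}

```text
time_s: 22.28
ee_pos: [0.4941, -0.0482, 0.1417]
ee_rot: [-180.0, 0.1, -1.3]
wrist_force: [-0.6, 0.3, -2.0]
finger_gap: 0.554
grasp_force: 42.6
```

Request:
{"api": "carry_out", "payload": {"motion": [{"dx": 1.5,"dy": 0,"dz": -0.1,"wx": 0,"wy": 0,"wz": 0,"grip": 4},{"dx": 1.5,"dy": 0,"dz": 0,"wx": 0,"wy": 0,"wz": 0,"grip": 4},{"dx": 1.5,"dy": -0.1,"dz": 0,"wx": 0,"wy": 0,"wz": 0,"grip": 4},{"dx": 1.5,"dy": 0,"dz": 0,"wx": 0,"wy": 0,"wz": 0,"grip": 4},{"dx": 0.8,"dy": 0,"dz": 0,"wx": 0,"wy": 0,"wz": 0,"grip": 4},{"dx": 0,"dy": 0,"dz": 0,"wx": 0,"wy": 0,"wz": 0,"grip": 6.5},{"dx": 0,"dy": 0,"dz": 0,"wx": 0,"wy": 0,"wz": 0,"grip": 6.5},{"dx": -3,"dy": 0,"dz": 0,"wx": 0,"wy": 0,"wz": 0,"grip": 6.5},{"dx": -3,"dy": 0,"dz": 0,"wx": 0,"wy": 0,"wz": 0,"grip": 6.5}]}}

```text
time_s: 23.4
ee_pos: [0.5023, -0.0493, 0.1415]
ee_rot: [180.0, -0.0, -1.3]
wrist_force: [-0.8, 0.8, 0.6]
finger_gap: 0.761
grasp_force: 0.0
```

Request:
{"api": "carry_out", "payload": {"motion": [{"dx": 0,"dy": 0,"dz": 0,"wx": 0,"wy": 0,"wz": 0,"grip": 0},{"dx": 0,"dy": 0,"dz": 0,"wx": 0,"wy": 0,"wz": 0,"grip": 0},{"dx": 0,"dy": 0,"dz": 0,"wx": 0,"wy": 0,"wz": 0,"grip": 0},{"dx": 0,"dy": 0,"dz": 0,"wx": 0,"wy": 0,"wz": 0,"grip": 0},{"dx": 1.5,"dy": 0,"dz": 0,"wx": 0,"wy": 0,"wz": 0,"grip": 0},{"dx": 1.5,"dy": 0,"dz": 0,"wx": 0,"wy": 0,"wz": 0,"grip": 0},{"dx": 1.5,"dy": 0,"dz": 0,"wx": 0,"wy": 0,"wz": 0,"grip": 0},{"dx": 1.5,"dy": 0,"dz": 0,"wx": 0,"wy": 0,"wz": 0,"grip": 0},{"dx": 0.2,"dy": 0,"dz": 0,"wx": 0,"wy": 0,"wz": 0,"grip": 0},{"dx": 0,"dy": 0,"dz": 0,"wx": 0,"wy": 0,"wz": 0,"grip": 0}]}}

```text
time_s: 24.65
ee_pos: [0.5652, -0.0493, 0.1407]
ee_rot: [-180.0, 0.1, -1.3]
wrist_force: [-1.5, 0.6, -1.3]
finger_gap: -0.001
grasp_force: 0.0
```

Request:
{"api": "carry_out", "payload": {"motion": [{"dx": -3,"dy": 0,"dz": 0,"wx": 0,"wy": 0,"wz": 0,"grip": 0},{"dx": -3,"dy": 0,"dz": 0,"wx": 0,"wy": 0,"wz": 0,"grip": 0},{"dx": 0,"dy": 0,"dz": 6,"wx": 0,"wy": 0,"wz": 0,"grip": 0},{"dx": 0,"dy": 0,"dz": 6,"wx": 0,"wy": 0,"wz": 0,"grip": 7.5},{"dx": -1,"dy": -5,"dz": 0,"wx": 0,"wy": 0,"wz": 0,"grip": 7.5},{"dx": -1,"dy": -5,"dz": 0,"wx": 0,"wy": 0,"wz": 0,"grip": 7.5}]}}

```text
time_s: 25.4
ee_pos: [0.4862, -0.1503, 0.2627]
ee_rot: [179.9, -0.2, -1.2]
wrist_force: [0.9, -0.7, -0.2]
finger_gap: 0.634
grasp_force: 0.0
```

```bash
python3 - <<'E'
from boxes import *
a=boxes([(.43,-.391)])
cv2.imwrite('pics/l.png',cv2.resize(a[110:285,220:430],(720,600),interpolation=cv2.INTER_CUBIC)[:,:,::-1])
E
```

```text
(0.43, -0.391) 318 [ 0.43  -0.391] -24.8 [50. 69.]
```

View pics/l.png

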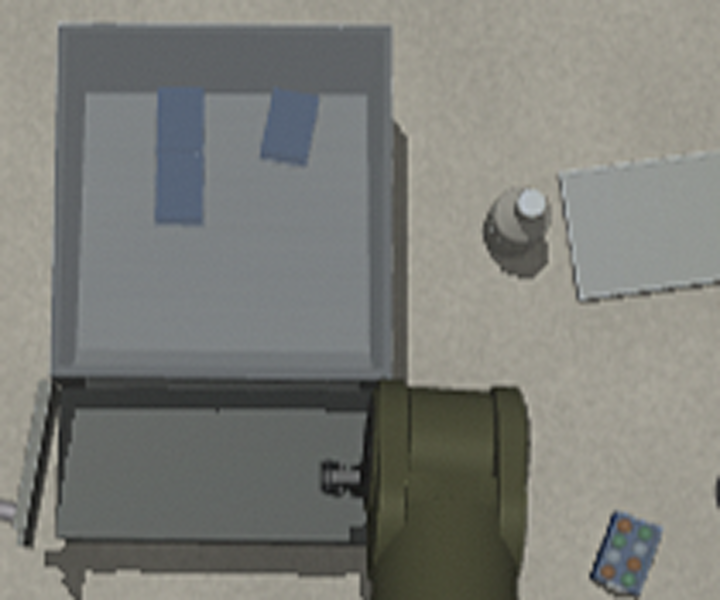

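Three are in the bay: two at (180,155) and one at (290,127). The last box is at (627,553).

Request:
{"api": "carry_out", "payload": {"motion": [{"dx": -1.7,"dy": -5.9,"dz": 0,"wx": 0,"wy": 0,"wz": -0.14,"grip": 7.5},{"dx": -1.7,"dy": -5.9,"dz": 0,"wx": 0,"wy": 0,"wz": -0.14,"grip": 7.5},{"dx": -1.7,"dy": -5.9,"dz": 0,"wx": 0,"wy": 0,"wz": -0.125,"grip": 7.5},{"dx": -1.6,"dy": -5.9,"dz": 0,"wx": 0,"wy": 0,"wz": 0,"grip": 7.5},{"dx": 0,"dy": 0,"dz": -6,"wx": 0,"wy": 0,"wz": 0,"grip": 7.5},{"dx": 0,"dy": 0,"dz": -6,"wx": 0,"wy": 0,"wz": 0,"grip": 7.5},{"dx": 0,"dy": 0,"dz": -6,"wx": 0,"wy": 0,"wz": 0,"grip": 7.5},{"dx": 0,"dy": 0,"dz": -4.7,"wx": 0,"wy": 0,"wz": 0,"grip": 7.5},{"dx": 0,"dy": 0,"dz": -2.7,"wx": 0,"wy": 0,"wz": 0,"grip": 7.5},{"dx": 0,"dy": 0,"dz": 0,"wx": 0,"wy": 0,"wz": 0,"grip": 4},{"dx": 0,"dy": 0,"dz": 0,"wx": 0,"wy": 0,"wz": 0,"grip": 4},{"dx": 0,"dy": 0,"dz": 0,"wx": 0,"wy": 0,"wz": 0,"grip": 4}], "newtons": 40}}

```text
time_s: 26.95
ee_pos: [0.419, -0.386, 0.0087]
ee_rot: [180.0, -0.1, -24.5]
wrist_force: [-0.1, -0.3, -2.1]
finger_gap: 0.553
grasp_force: 42.5
```

Request:
{"api": "carry_out", "payload": {"motion": [{"dx": 0,"dy": 0,"dz": 5,"wx": 0,"wy": 0,"wz": 0,"grip": 4},{"dx": 0,"dy": 0,"dz": 5.5,"wx": 0,"wy": 0,"wz": 0.14,"grip": 4},{"dx": 0,"dy": 0,"dz": 5.5,"wx": 0,"wy": 0,"wz": 0.14,"grip": 4},{"dx": 0,"dy": 0,"dz": 5.5,"wx": 0,"wy": 0,"wz": 0.125,"grip": 4},{"dx": 0.9,"dy": 4.1,"dz": 4.5,"wx": 0,"wy": 0,"wz": 0,"grip": 4},{"dx": 1.1,"dy": 5,"dz": 0,"wx": 0,"wy": 0,"wz": 0,"grip": 4},{"dx": 1.1,"dy": 5,"dz": 0,"wx": 0,"wy": 0,"wz": 0,"grip": 4},{"dx": 1.1,"dy": 5,"dz": 0,"wx": 0,"wy": 0,"wz": 0,"grip": 4},{"dx": 1.1,"dy": 5,"dz": 0,"wx": 0,"wy": 0,"wz": 0,"grip": 4},{"dx": 1.1,"dy": 5,"dz": 0,"wx": 0,"wy": 0,"wz": 0,"grip": 4},{"dx": 1.2,"dy": 4.7,"dz": 0,"wx": 0,"wy": 0,"wz": 0,"grip": 4}], "newtons": 40}}

```text
time_s: 28.32
ee_pos: [0.4941, -0.0456, 0.2685]
ee_rot: [180.0, -0.1, -1.3]
wrist_force: [1.1, 0.5, -1.1]
finger_gap: 0.549
grasp_force: 42.7
```

Request:
{"api": "carry_out", "payload": {"motion": [{"dx": 0,"dy": 0,"dz": -5,"wx": 0,"wy": 0,"wz": 0,"grip": 4},{"dx": 0,"dy": 0,"dz": -5,"wx": 0,"wy": 0,"wz": 0,"grip": 4},{"dx": 0,"dy": 0,"dz": -2.6,"wx": 0,"wy": 0,"wz": 0,"grip": 4},{"dx": 0,"dy": 0,"dz": 0,"wx": 0,"wy": 0,"wz": 0,"grip": 4}]}}

```text
time_s: 28.82
ee_pos: [0.4933, -0.0473, 0.1408]
ee_rot: [180.0, 0.1, -1.3]
wrist_force: [0.5, 0.1, -1.0]
finger_gap: 0.554
grasp_force: 42.6
```

Request:
{"api": "carry_out", "payload": {"motion": [{"dx": 1.5,"dy": 0,"dz": 0,"wx": 0,"wy": 0,"wz": 0,"grip": 4},{"dx": 1.5,"dy": 0,"dz": 0,"wx": 0,"wy": 0,"wz": 0,"grip": 4},{"dx": 1.5,"dy": -0.1,"dz": 0,"wx": 0,"wy": 0,"wz": 0,"grip": 4},{"dx": 1.5,"dy": 0,"dz": 0,"wx": 0,"wy": 0,"wz": 0,"grip": 4},{"dx": 0.8,"dy": 0,"dz": 0,"wx": 0,"wy": 0,"wz": 0,"grip": 4},{"dx": 0,"dy": 0,"dz": 0,"wx": 0,"wy": 0,"wz": 0,"grip": 6.5},{"dx": 0,"dy": 0,"dz": 0,"wx": 0,"wy": 0,"wz": 0,"grip": 6.5},{"dx": -3,"dy": 0,"dz": 0,"wx": 0,"wy": 0,"wz": 0,"grip": 6.5},{"dx": -3,"dy": 0,"dz": 0,"wx": 0,"wy": 0,"wz": 0,"grip": 6.5}]}}

```text
time_s: 29.95
ee_pos: [0.5012, -0.0482, 0.1414]
ee_rot: [-180.0, -0.0, -1.3]
wrist_force: [-0.0, -0.8, 0.4]
finger_gap: 0.761
grasp_force: 0.0
```

Request:
{"api": "carry_out", "payload": {"motion": [{"dx": 0,"dy": 0,"dz": 0,"wx": 0,"wy": 0,"wz": 0,"grip": 0},{"dx": 0,"dy": 0,"dz": 0,"wx": 0,"wy": 0,"wz": 0,"grip": 0},{"dx": 0,"dy": 0,"dz": 0,"wx": 0,"wy": 0,"wz": 0,"grip": 0},{"dx": 0,"dy": 0,"dz": 0,"wx": 0,"wy": 0,"wz": 0,"grip": 0},{"dx": 1.5,"dy": 0,"dz": 0,"wx": 0,"wy": 0,"wz": 0,"grip": 0},{"dx": 1.5,"dy": 0,"dz": 0,"wx": 0,"wy": 0,"wz": 0,"grip": 0},{"dx": 1.5,"dy": 0,"dz": 0,"wx": 0,"wy": 0,"wz": 0,"grip": 0},{"dx": 1.5,"dy": 0,"dz": 0,"wx": 0,"wy": 0,"wz": 0,"grip": 0},{"dx": 0.2,"dy": 0,"dz": 0,"wx": 0,"wy": 0,"wz": 0,"grip": 0},{"dx": 0,"dy": 0,"dz": 0,"wx": 0,"wy": 0,"wz": 0,"grip": 0}]}}

```text
time_s: 31.2
ee_pos: [0.5644, -0.0482, 0.141]
ee_rot: [-180.0, 0.0, -1.3]
wrist_force: [-0.6, -0.6, -0.7]
finger_gap: 0.001
grasp_force: 0.0
```

Request:
{"api": "carry_out", "payload": {"motion": [{"dx": -3,"dy": 0,"dz": 0,"wx": 0,"wy": 0,"wz": 0,"grip": 0},{"dx": -3,"dy": 0,"dz": 0,"wx": 0,"wy": 0,"wz": 0,"grip": 0},{"dx": 0,"dy": 0,"dz": 6,"wx": 0,"wy": 0,"wz": 0,"grip": 0},{"dx": 0,"dy": 0,"dz": 6,"wx": 0,"wy": 0,"wz": 0,"grip": 0},{"dx": -3,"dy": 3,"dz": 0,"wx": 0,"wy": 0,"wz": 0,"grip": 0},{"dx": -4,"dy": 2,"dz": 0,"wx": 0,"wy": 0,"wz": 0,"grip": 0}]}}

```text
time_s: 31.95
ee_pos: [0.4338, 0.0028, 0.262]
ee_rot: [-180.0, -0.1, -1.3]
wrist_force: [-0.3, 0.4, 0.1]
finger_gap: -0.001
grasp_force: 0.0
```

```bash
python3 - <<'E'
from h import *
a=snap('top')
cv2.imwrite('pics/m.png',cv2.resize(a[110:285,200:370],(583,600),interpolation=cv2.INTER_CUBIC)[:,:,::-1])
E
```

```text
(no output)
```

View pics/m.png

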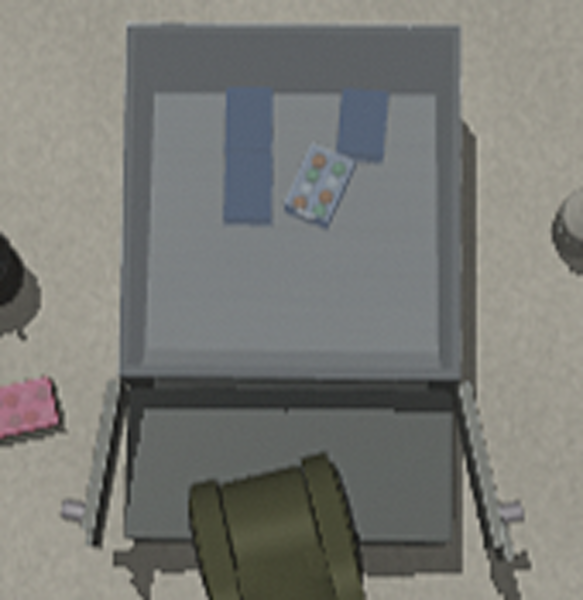

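All four boxes are inside, at crop (247,155), (363,125) and (320,185), and the ledge is clear. Now shut the left leaf from outside, pushing nearer the hinge than its knob.

Request:
{"api": "carry_out", "payload": {"motion": [{"dx": 1.9,"dy": 4.9,"dz": 0,"wx": 0,"wy": 0,"wz": 0,"grip": 0},{"dx": 1.9,"dy": 4.9,"dz": 0,"wx": 0,"wy": 0,"wz": 0,"grip": 0},{"dx": 1.9,"dy": 4.9,"dz": 0,"wx": 0,"wy": 0,"wz": 0,"grip": 0},{"dx": 1.9,"dy": 5.1,"dz": 0,"wx": 0,"wy": 0,"wz": 0,"grip": 0},{"dx": 0,"dy": 0,"dz": -4.4,"wx": 0,"wy": 0,"wz": 0,"grip": 0},{"dx": 0,"dy": 0,"dz": -4.4,"wx": 0,"wy": 0,"wz": 0,"grip": 0},{"dx": 0,"dy": 0,"dz": 0,"wx": 0,"wy": 0,"wz": 0,"grip": 0}]}}

```text
time_s: 32.88
ee_pos: [0.5086, 0.1986, 0.1711]
ee_rot: [179.9, 0.3, -1.3]
wrist_force: [-0.3, -0.6, 0.9]
finger_gap: 0.001
grasp_force: 0.0
```

Request:
{"api": "carry_out", "payload": {"motion": [{"dx": -1,"dy": -2.9,"dz": 0,"wx": 0,"wy": 0,"wz": 0,"grip": 0},{"dx": -0.3,"dy": -1.6,"dz": 0,"wx": 0,"wy": 0,"wz": 0,"grip": 0},{"dx": -0.2,"dy": -1.7,"dz": 0,"wx": 0,"wy": 0,"wz": 0,"grip": 0},{"dx": 0.3,"dy": -1.7,"dz": 0,"wx": 0,"wy": 0,"wz": 0,"grip": 0},{"dx": 0.6,"dy": -1.7,"dz": 0,"wx": 0,"wy": 0,"wz": 0,"grip": 0},{"dx": 1,"dy": -1.5,"dz": 0,"wx": 0,"wy": 0,"wz": 0,"grip": 0},{"dx": 1.1,"dy": -1.4,"dz": 0,"wx": 0,"wy": 0,"wz": 0,"grip": 0},{"dx": 1.2,"dy": -0.9,"dz": 0,"wx": 0,"wy": 0,"wz": 0,"grip": 0},{"dx": 1.1,"dy": -0.6,"dz": 0,"wx": 0,"wy": 0,"wz": 0,"grip": 0},{"dx": 0.7,"dy": -0.3,"dz": 0,"wx": 0,"wy": 0,"wz": 0,"grip": 0},{"dx": 0,"dy": 0,"dz": 0,"wx": 0,"wy": 0,"wz": 0,"grip": 0}]}}

```text
time_s: 34.25
ee_pos: [0.5562, 0.055, 0.1737]
ee_rot: [180.0, -0.0, -1.4]
wrist_force: [-0.3, -1.8, 7.3]
finger_gap: -0.001
grasp_force: 0.0
```

Request:
{"api": "carry_out", "payload": {"motion": [{"dx": 0.3,"dy": 0,"dz": 0,"wx": 0,"wy": 0,"wz": 0,"grip": 0},{"dx": 0,"dy": 0,"dz": 0,"wx": 0,"wy": 0,"wz": 0,"grip": 0}]}}

```text
time_s: 34.5
ee_pos: [0.5568, 0.0554, 0.1722]
ee_rot: [179.9, 0.2, -1.4]
wrist_force: [-4.7, -1.6, -0.2]
finger_gap: -0.003
grasp_force: 0.0
```

```bash
python3 - <<'E'
from h import *
print(arm.sense()['wrist_force'],arm.sense()['ee_pos'])
a=snap('top');b=snap('scene')
A=cv2.resize(a[190:285,210:360],(400,253),interpolation=cv2.INTER_CUBIC);B=cv2.resize(b[160:290,240:400],(400,325),interpolation=cv2.INTER_CUBIC)
cv2.imwrite('pics/n.png',np.vstack([A,B])[:,:,::-1])
E
```

```text
[-4.66219026 -1.60789434 -0.2382427 ] [0.55680358 0.05536097 0.17219237]
```

View pics/n.png

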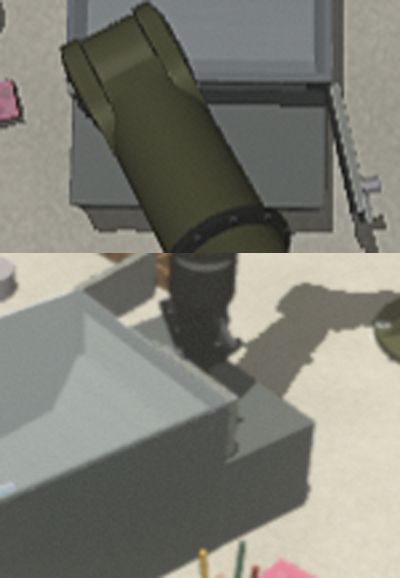

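The left leaf is against its stop, with 4.7 N of reaction. I'll press a little more, then go round to the outside of the right leaf.

Request:
{"api": "carry_out", "payload": {"motion": [{"dx": 0.3,"dy": 0,"dz": 0,"wx": 0,"wy": 0,"wz": 0,"grip": 0},{"dx": 0,"dy": 0,"dz": 0,"wx": 0,"wy": 0,"wz": 0,"grip": 0},{"dx": 0,"dy": 0,"dz": 0,"wx": 0,"wy": 0,"wz": 0,"grip": 0}]}}

```text
time_s: 34.98
ee_pos: [0.557, 0.0561, 0.172]
ee_rot: [179.9, 0.5, -1.3]
wrist_force: [-12.3, -1.1, 2.9]
finger_gap: 0.003
grasp_force: 0.0
```

Request:
{"api": "carry_out", "payload": {"motion": [{"dx": -4,"dy": 0,"dz": 0,"wx": 0,"wy": 0,"wz": 0,"grip": 0},{"dx": 0,"dy": 0,"dz": 4.5,"wx": 0,"wy": 0,"wz": 0,"grip": 0},{"dx": 0,"dy": 0,"dz": 4.5,"wx": 0,"wy": 0,"wz": 0,"grip": 0},{"dx": -0.4,"dy": -5.2,"dz": 0,"wx": 0,"wy": 0,"wz": 0,"grip": 0},{"dx": -0.4,"dy": -5.2,"dz": 0,"wx": 0,"wy": 0,"wz": 0,"grip": 0},{"dx": -0.4,"dy": -5.2,"dz": 0,"wx": 0,"wy": 0,"wz": 0,"grip": 0},{"dx": -0.4,"dy": -5.2,"dz": 0,"wx": 0,"wy": 0,"wz": 0,"grip": 0},{"dx": -0.4,"dy": -5.3,"dz": 0,"wx": 0,"wy": 0,"wz": 0,"grip": 0},{"dx": 0,"dy": 0,"dz": -4.5,"wx": 0,"wy": 0,"wz": 0,"grip": 0},{"dx": 0,"dy": 0,"dz": -4.5,"wx": 0,"wy": 0,"wz": 0,"grip": 0},{"dx": 0,"dy": 0,"dz": 0,"wx": 0,"wy": 0,"wz": 0,"grip": 0}]}}

```text
time_s: 36.35
ee_pos: [0.5007, -0.2042, 0.1713]
ee_rot: [-179.9, 0.1, -1.3]
wrist_force: [-0.3, 0.7, 0.1]
finger_gap: -0.003
grasp_force: 0.0
```

```bash
python3 - <<'E'
from h import *
a=snap('top');print(arm.sense()['ee_pos'],arm.sense()['wrist_force'])
A=cv2.resize(a[190:285,210:360],(780,494),interpolation=cv2.INTER_CUBIC)
cv2.imwrite('pics/o.png',A[:,:,::-1])
for p in [(-8,147),(-8,2),(-4,2),(-16,2)]: # hutch coords of left leaf
    x,y=np.array(p)/1000; print(p,((px('top',[.585+x+.0227*y,-.0045-.0227*x+y,.213])-[210,190])*5.2).round())
for t in ['rebated','flanged']:
    for r in nets.masks_of('top',t): print(t,round(r['conf'],2),r['uv'])
E
```

```text
[ 0.50109945 -0.2042609   0.17257877] [-0.27891834 -0.32885285  0.75954778]
(-8, 147) [133. 166.]
(-8, 2) [384. 168.]
(-4, 2) [384. 161.]
(-16, 2) [384. 182.]
rebated 0.84 [262.4, 227.2]
flanged 0.86 [342.1, 257.2]
flanged 0.23 [286.0, 191.9]
```

View pics/o.png

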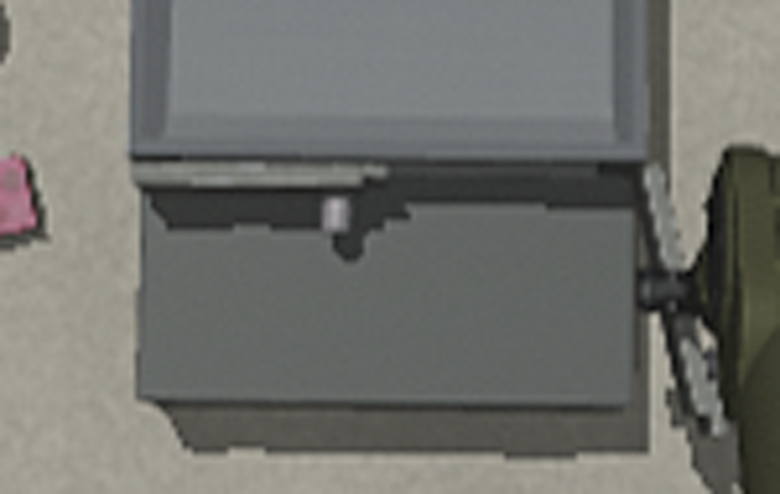

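The left leaf is flat across the front at (135-385,175). The right one still stands open at (650-720,170-430). Now shut the right leaf.

Request:
{"api": "carry_out", "payload": {"motion": [{"dx": -0.9,"dy": 2.8,"dz": 0,"wx": 0,"wy": 0,"wz": 0,"grip": 0},{"dx": -0.2,"dy": 1.6,"dz": 0,"wx": 0,"wy": 0,"wz": 0,"grip": 0},{"dx": -0.1,"dy": 1.7,"dz": 0,"wx": 0,"wy": 0,"wz": 0,"grip": 0},{"dx": 0.4,"dy": 1.7,"dz": 0,"wx": 0,"wy": 0,"wz": 0,"grip": 0},{"dx": 0.6,"dy": 1.7,"dz": 0,"wx": 0,"wy": 0,"wz": 0,"grip": 0},{"dx": 1.1,"dy": 1.4,"dz": 0,"wx": 0,"wy": 0,"wz": 0,"grip": 0},{"dx": 1.1,"dy": 1.3,"dz": 0,"wx": 0,"wy": 0,"wz": 0,"grip": 0},{"dx": 1.2,"dy": 0.8,"dz": 0,"wx": 0,"wy": 0,"wz": 0,"grip": 0},{"dx": 1.1,"dy": 0.6,"dz": 0,"wx": 0,"wy": 0,"wz": 0,"grip": 0},{"dx": 0.8,"dy": 0.3,"dz": 0,"wx": 0,"wy": 0,"wz": 0,"grip": 0},{"dx": 0.3,"dy": 0,"dz": 0,"wx": 0,"wy": 0,"wz": 0,"grip": 0},{"dx": 0,"dy": 0,"dz": 0,"wx": 0,"wy": 0,"wz": 0,"grip": 0}]}}

```text
time_s: 38.0
ee_pos: [0.5538, -0.0654, 0.1726]
ee_rot: [-180.0, 0.2, -1.3]
wrist_force: [-4.7, 1.7, -1.3]
finger_gap: 0.001
grasp_force: 0.0
```

Request:
{"api": "carry_out", "payload": {"motion": [{"dx": 0.3,"dy": 0,"dz": 0,"wx": 0,"wy": 0,"wz": 0,"grip": 0},{"dx": 0,"dy": 0,"dz": 0,"wx": 0,"wy": 0,"wz": 0,"grip": 0}]}}

```text
time_s: 38.25
ee_pos: [0.5538, -0.0657, 0.1721]
ee_rot: [180.0, 0.5, -1.4]
wrist_force: [-12.8, 0.7, 1.7]
finger_gap: 0.004
grasp_force: 0.0
```

Request:
{"api": "carry_out", "payload": {"motion": [{"dx": -5,"dy": 0,"dz": 0,"wx": 0,"wy": 0,"wz": 0,"grip": 0},{"dx": -2,"dy": 0,"dz": 5,"wx": 0,"wy": 0,"wz": 0,"grip": 0},{"dx": -1,"dy": -5,"dz": 4,"wx": 0,"wy": 0,"wz": 0,"grip": 0},{"dx": 0,"dy": -6,"dz": 0,"wx": 0,"wy": 0,"wz": 0,"grip": 0},{"dx": 0,"dy": -6,"dz": 0,"wx": 0,"wy": 0,"wz": 0,"grip": 0},{"dx": 0,"dy": -6,"dz": 0,"wx": 0,"wy": 0,"wz": 0,"grip": 0},{"dx": 0,"dy": 0,"dz": 0,"wx": 0,"wy": 0,"wz": 0,"grip": 0}]}}

```text
time_s: 39.12
ee_pos: [0.477, -0.3001, 0.2611]
ee_rot: [179.9, 0.0, -1.9]
wrist_force: [0.1, 0.7, -0.2]
finger_gap: -0.003
grasp_force: 0.0
```

```bash
python3 - <<'E'
from h import *
a=snap('top').astype(int).sum(2)
for y in (.13,.09,.05,.02,-.02,-.05,-.09,-.13):
    x=-.01;u,v=px('top',[.585+x+.0227*y,-.0045+y,.213]).round().astype(int)
    print(y,v,a[v-5:v+10,u])
for t in ['rebated','flanged','tape','tin','glue','pencils','box1_center']:
    for r in nets.masks_of('top',t):
        if r['conf']>.4:
            q=np.argwhere(r['region']); print(t,round(r['conf'],2),np.round(r['uv']),q.min(0),q.max(0))
E
```

```text
0.13 223 [337 271 100 307 393 361 337 228 124 149 169 166 158 146 252]
0.09 223 [336 279 167 314 387 361 381 289 112 143 158 163 164 164 149]
0.05 223 [328 307 212 257 356 370 408 313  97 142 160 171 159 166 163]
0.02 223 [327 301 199 235 353 373 379 276 116 129 148 148 142 151 142]
-0.02 223 [326 316 225 154 314 388 385 302 144 136 174 170 281 357 362]
-0.05 223 [323 335 250 113 309 395 390 315 167 130 153 163 159 164 161]
-0.09 223 [325 336 271 171 306 394 387 338 208 127 149 165 159 167 164]
-0.13 223 [329 340 263 118 287 387 374 344 225 131 148 161 171 162 158]
rebated 0.67 [262. 226.] [220 236] [233 283]
flanged 0.8 [312. 227.] [221 282] [233 332]
tape 0.89 [119. 251.] [235 113] [261 140]
tape 0.52 [283. 193.] [115 235] [268 336]
tin 0.64 [449. 250.] [242 443] [264 455]
glue 0.75 [371. 173.] [164 361] [184 381]
pencils 0.72 [262. 225.] [221 236] [232 284]
pencils 0.7 [193. 185.] [174 180] [199 206]
```

Both leaves lie flat across the front and nothing else has moved. I'll hand it in.

```bash
python3 -c "
from plant import arm
print(arm.close_job())"
```

```text
the job is handed in; nothing more can be done
None
```

I put all four boxes in the bay, shut the left leaf and then the right one over it, and handed the job in at about 39 s; the final top camera image showed both leaves flat, but the hand-in returned no verdict.

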